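# Rolling pin out of its storage box

## Robot

A 6-joint arm with a two-finger parallel gripper is mounted at the origin on a cart in front of the work surface, level with it; the furniture and walls round the work are solid. World frame = base frame: x ahead of the robot, y to its left, z up, the work surface at z = 0. Lengths are in m, angles in rad, forces in N, time in s.
With the tool pointing down it reaches from about 0.35 to 0.925 m from the base axis. Payload 6.4 kg.
Tool frame: the origin (TCP) lies on the mounting face of the last link; the fingertips stand 199 mm ahead of it and the grasp point (between the pads) lies 180 mm ahead of it; z points along the fingers, y is the line along which they close (so a half turn about z gives the same grasp; the last joint's range is limited). The gripper opens to 94 mm and grips with 3 to 60 N. Pads are 16 mm wide; open, the fingers measure 119 mm over their backs; the gripper's body (75 mm by 177 mm) begins 78 mm behind the grasp point.
Start: joints at [1.073, 0.245, 1.558, -0, 1.339, -0.174], TCP at [0.207, 0.616, 0.405] pointing down, gripper open.
Joint ranges: [-3.13, 3.13], [-1.02, 2.26], [0.13, 2.54], [-0.95, 4.09], [0.21, 2.88], [-2.74, 2.74]. Speed limits (rad/s): [2.57, 2.57, 3.14, 3.14, 3.14, 3.14].

## Interface

Orientations are given as a rotation vector (axis times angle).
In Python, from bench import manip gives the robot as it stands. The module is installed in compiled form; this text tells all that it offers. Calls block until the motion is done:
- manip.move_pose(position, orientation): joint-space move of the TCP to a pose.
- manip.move_linear(position, attitude=None, feed=0.15, threshold=None): straight line of the TCP; attitude=None keeps the orientation; feed is the mean speed in m/s. With threshold (N) it stops when the force on the tool has changed by that much, and returns True; else False.
- manip.set_joints(angles): joint-space move.
- manip.move_gripper(opening, force=None): opening from 0.0 (shut) to 1.0 (fully open); force is the grip in N (None keeps the last); returns when the fingers have stopped.
- manip.dwell(seconds).
- manip.inverse_kinematics(position, orientation): joint angles nearest the present ones, or None.
- manip.capture(name): name is "side" or "top"; returns a dict with "img" (420x560x3 uint8, blue, green, red), "camera_matrix" (3x3 intrinsics, pixels), "T" (4x4, takes a point from camera to world coordinates). Camera axes: x right, y down, z forward; pixel columns grow to the right and rows downward; lengths in m; the calibration is good to about 2 mm. A picture is of the moment at which its call begins. There is no depth.
A pose or a line that the arm cannot do raises manip.Unreachable and nothing moves.
- manip.job_done(): hands the job in; it is judged then, once.
Readings, each from a call of its own:
- manip.get_t(): time.
- manip.get_joint_pos(): joint angles.
- manip.get_dq(): joint speeds.
- manip.get_effort(): joint torques, N m.
- manip.get_eef_pos(): TCP position.
- manip.get_ee_rot(): TCP orientation.
- manip.get_force(): force on the tool from outside, world axes, zero at the start.
- manip.get_torque(): the same for the moment, N m.
- manip.get_opening(): opening from 0.0 (shut) to 1.0 (fully open).
- manip.get_finger_force(): force on a finger pad.
Only numpy, scipy, OpenCV 4.12 (cv2) and the standard library are available. Lean on these libraries where they do the work, as an engineer would, in place of code of your own. Each camera call takes 0.05 s, during which the arm holds its last target. There are 200 camera calls.

## Task

Turn the swivel bar on the storage box fully aside so that it lies on the end cover, then take the rolling pin out of the box: it is longer than the opening, so bring one end up through the opening first and draw the rest out after it at a slant. Finish while holding the pin still in the gripper, all of it at least 6 cm above the top of the box, and leave the other things on the worktop where they are.

Things in the scene. Friction and masses are not known exactly. Their poses are not given: they have to be found in the camera images.
- pin_box: Wooden box for the rolling pin, fixed; outside 166 (its x) by 426 (its y) by 62 mm high. Origin: centre of its underside, on the worktop; z up. Inside 150 x 410 mm, floor top 6 mm above the worktop. Both ends are closed by fixed covers, 6 mm thick, that leave an opening in the middle of the top.
- opening (a point): Centre of the box's opening, level with the top of the covers (62 mm above the worktop; their underside is at 56 mm); axes as the box's. The opening has the full inside width (150 mm in x) and is 230 mm long in y: the 300 mm pin does not pass lying flat, even corner to corner.
- swivel_bar (a joint): Angle of the wooden bar that holds the pin in, rad. 0: it reaches from its pivot over the opening; it turns counter-clockwise seen from above to its stop at 1.2, where it lies wholly on the cover, across the box. It stays where left; friction about 0.04 N m. Bar 22 mm wide, 8 mm thick, on top of the cover, from 13 mm behind the pivot to 137 mm ahead of it.
- bar_grip (a point): Centre of the wing grip that stands up on the bar's pivot (on the +y cover, at x = -60, y = +130 mm of the box): 44 mm long along the bar, 12 mm thick, from 70 to 99 mm above the worktop; this point is at 84.5 mm, on the pivot's axis. Turns with the bar: x points along the bar to its free end, z up.
- pin_center (a point): Centre of the wooden rolling pin, half-way up: round, 300 mm long, 36 mm thick over the middle 130 mm, tapering to 20 mm at the ends, about 0.2 kg. y runs along the pin; it may roll about y. At first it lies along the middle of the box (its y), centre 24 mm above the worktop, on two 3 mm ribs of the floor 20 mm apart; its ends are under the covers.
- pin_end_a (a point): Middle of the pin's one end face (at +150 mm along its y).
- pin_end_b (a point): Middle of the pin's other end face (at -150 mm along its y).
- butter: Bystander: lidded white butter dish, 92 x 155 x 80 (sizes in mm). Origin at the centre of its underside. To be left alone.
- timer: Bystander: white egg timer, 66 x 66 x 60 (sizes in mm). Origin at the centre of its underside. To be left alone.
- pepper: Bystander: pepper grinder, 54 x 54 x 136, dark contents (sizes in mm). Origin at the centre of its underside. To be left alone.
- salt: Bystander: salt grinder, 54 x 54 x 136, white contents (sizes in mm). Origin at the centre of its underside. To be left alone.
- mug: Bystander: white mug with a handle, 86 x 122 x 96 (sizes in mm). Origin at the centre of its underside. To be left alone.
- notepen: Bystander: pen, 12 x 145 x 9, lying behind the box (sizes in mm). Origin at the centre of its underside. To be left alone.
- pin: The rolling pin itself; its origin and axes are those of point pin_center.

How it is judged:
By the outcome, as a careful person would: the job done as asked, in the order asked, and still so for the second after the job is handed in, while the arm keeps its last pose, push and grip.
It also fails if it takes over 46 s, if anything falls off the work surface, if the arm or the gripper's body presses on something with over 40 N, if the wrist force passes 120 N, or if a joint passes its speed limit or range.

## Working session

There is one attempt and no reset: what is moved stays moved. The work goes in short steps, each a Python script; the robot and the scene stay as the last script left them, time stands still between calls to the robot, and variables do not carry over. Pictures are saved under pics/ and viewed, at most 10 in all, crops included, and the job is handed in when it is done.

```bash
mkdir -p pics; python3 - <<'E'
from bench import manip
import cv2,numpy as np
for n in("top","side"):
    c=manip.capture(n); cv2.imwrite(f"pics/{n}0.png",c["img"]); np.savez(f"{n}0.npz",**c)
    print(n,c["camera_matrix"].round(1).tolist(),c["T"].round(3).tolist())
print(manip.get_t(),manip.get_ee_rot())
E
```

```text
top [[382.4, 0.0, 277.5], [0.0, 382.4, 207.0], [0.0, 0.0, 1.0]] [[0.007, -0.987, 0.16, 0.287], [-1.0, -0.009, -0.011, -0.003], [0.013, -0.16, -0.987, 1.498], [0.0, 0.0, 0.0, 1.0]]
side [[493.4, 0.0, 280.6], [0.0, 493.4, 208.9], [0.0, 0.0, 1.0]] [[-1.0, 0.003, -0.009, 0.531], [0.009, 0.518, -0.856, 1.679], [0.002, -0.856, -0.518, 1.109], [0.0, 0.0, 0.0, 1.0]]
0.1 [-5.06313267e-01 -3.09995809e+00  2.50097877e-03]
```

View pics/top0.png

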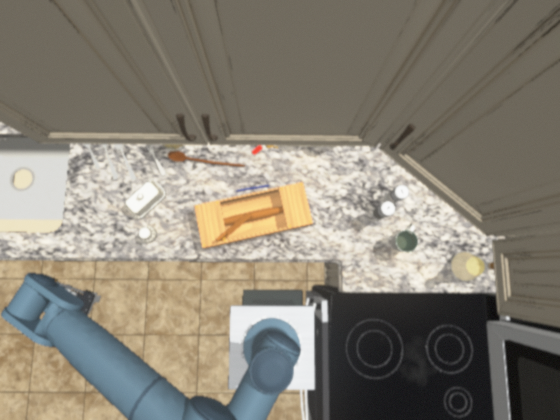

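View pics/side0.png

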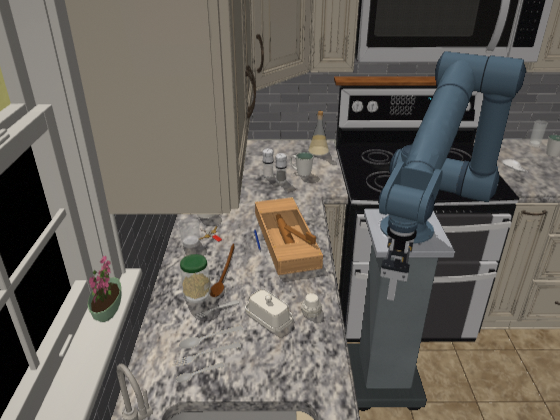

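Top: the box spans about (195–312, 183–248), with the pin and bar inside and the bar running from about (283,210) or (215,240). Side: the box spans about (255–322, 198–270). I'll zoom in on both.

```bash
cat > h.py <<'E'
import numpy as np,cv2
def ray(c,uv,z):
    K,T=c["camera_matrix"],c["T"]
    d=T[:3,:3]@np.linalg.inv(K)@np.array([uv[0],uv[1],1.]); o=T[:3,3]
    return o+d*(z-o[2])/d[2]
def proj(c,p):
    T=np.linalg.inv(c["T"]); q=c["camera_matrix"]@(T[:3,:3]@np.asarray(p)+T[:3,3]); return q[:2]/q[2]
E
python3 - <<'E'
from h import *
ims=[]
for n,(x,y,w,h) in {"top":(185,170,140,90),"side":(240,190,100,90)}.items():
    c=np.load(n+"0.npz"); im=c["img"]
    hsv=cv2.cvtColor(im,cv2.COLOR_BGR2HSV)
    m=cv2.inRange(hsv,(8,90,90),(25,255,255)); k=np.zeros_like(m);k[y:y+h,x:x+w]=m[y:y+h,x:x+w]
    cn=max(cv2.findContours(k,0,2)[0],key=cv2.contourArea)
    r=cv2.minAreaRect(cn);b=cv2.boxPoints(r);print(n,b.round(1).tolist())
    if n=="top":
        P=np.array([ray(c,p,.062) for p in b]);print(P.round(3).tolist(),[np.linalg.norm(P[i]-P[i-1]).round(3) for i in range(4)],P.mean(0))
    ims.append(cv2.resize(im[y:y+h,x:x+w],(w*5,h*5) if n=="top" else (w*6,h*6),interpolation=cv2.INTER_CUBIC))
    cv2.imwrite(f"pics/{n}_z.png",ims[-1])
E
```

```text
top [[192.5, 205.3000030517578], [302.8999938964844, 181.0], [312.3999938964844, 224.5], [202.0, 248.6999969482422]]
[[0.524, 0.304, 0.062], [0.623, -0.116, 0.062], [0.455, -0.152, 0.062], [0.36, 0.261, 0.062]] [np.float64(0.169), np.float64(0.431), np.float64(0.172), np.float64(0.424)] [0.49034002 0.07417191 0.062     ]
side [[250.8000030517578, 203.60000610351562], [296.20001220703125, 186.3000030517578], [326.5, 265.8999938964844], [281.20001220703125, 283.20001220703125]]
```

View pics/top_z.png

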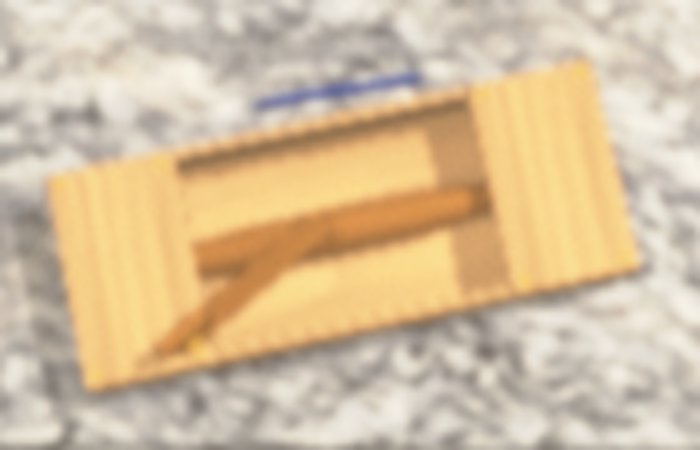

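View pics/side_z.png

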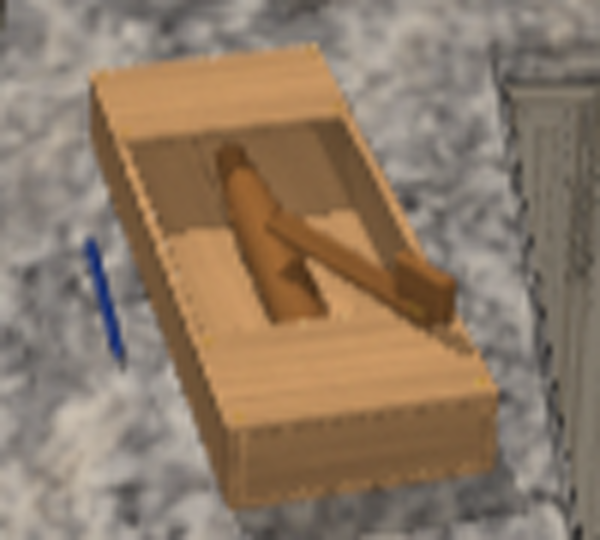

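```bash
python3 - <<'E'
from h import *
from scipy.optimize import least_squares
t,s=np.load("top0.npz"),np.load("side0.npz")
tz=np.array([(47,180),(590,60),(643,270),(92,392)])/5+[185,170]-.4
sz=np.array([(235,430),(93,75),(320,45),(495,393)])/6+[240,190]-.4
L=np.array([(83,213),(83,-213),(-83,-213),(-83,213)])/1e3
def W(p,l,z): c,q=np.cos(p[2]),np.sin(p[2]); return np.array([p[0]+c*l[0]-q*l[1],p[1]+q*l[0]+c*l[1],z])
f=lambda p,C=((t,tz),(s,sz)):np.concatenate([proj(c,W(p,l,.062))-u for c,us in C for l,u in zip(L,us)])
for C in (((t,tz),(s,sz)),((t,tz),),((s,sz),)):
    r=least_squares(f,[.49,.07,.2],kwargs=dict(C=C)) ; print(r.x.round(4),r.fun.round(1))
    if len(C)==2:p=r.x
print("pivot",W(p,(-.06,.13),.0845))
c,q=np.cos(p[2]),np.sin(p[2]);R=np.array([[c,-q],[q,c]])
for cam,n,uv,z in((t,"top free",np.array((328,215))/5+[185,170],.07),(t,"top back",np.array((145,362))/5+[185,170],.066),(s,"side free",np.array((272,218))/6+[240,190],.066),
  (s,"grip top",np.array((425,268))/6+[240,190],.099)):
    l=R.T@(ray(cam,uv,z)[:2]-p[:2]); d=l-[-.06,.13]; print(n,l.round(3),np.linalg.norm(d).round(3),np.degrees(np.arctan2(d[1],d[0])).round(1))
for n in("bar hits",): print([ray(t,uv,.06).round(2).tolist() for uv in((388,208),(402,192),(405,240),(145,232),(143,198))])
E
```

```text
[0.4921 0.0728 0.228 ] [-0.3 -0.5  0.2 -0.2 -0.4 -0.4 -1.  -0.1 -0.5 -0.5 -0.2 -1.1  0.1 -0.6
  1.5 -0.9]
[0.491  0.0714 0.2313] [ 0.1 -0.1  0.5 -0.1  0.1 -0.3 -0.6  0.4]
[0.4931 0.0774 0.2251] [-1.   0.3 -0.3 -0.6  0.1 -0.1  1.2 -0. ]
pivot [0.40425261 0.18586483 0.0845    ]
top free [0.005 0.008] 0.138 -61.8
top back [-0.073  0.165] 0.037 110.6
side free [0.007 0.012] 0.136 -60.4
grip top [-0.057  0.136] 0.006 63.3
[[0.52, -0.44, 0.06], [0.58, -0.5, 0.06], [0.4, -0.5, 0.06], [0.42, 0.48, 0.06], [0.55, 0.49, 0.06]]
```

```bash
cat >> h.py <<'E'
from scipy.spatial.transform import Rotation as Ro
BX=np.array([.492,.073]); PSI=.228
def W(l,z): c,q=np.cos(PSI),np.sin(PSI); return np.array([BX[0]+c*l[0]-q*l[1],BX[1]+q*l[0]+c*l[1],z])
def tool(a,th=0):
    """tool x horizontal at world angle a, z down; then tilt th about tool y"""
    x=np.array([np.cos(a),np.sin(a),0]);z=np.array([0,0,-1.]);y=np.cross(z,x)
    return Ro.from_matrix(np.c_[x,y,z])*Ro.from_euler('y',th)
def tcp(g,R): return g-.18*R.as_matrix()[:,2]
E
python3 - <<'E'
from h import *
from bench import manip
g=W((-.06,.13),.094)
for flip in(0,np.pi):
    for a in np.radians([-61,8]):
        R=tool(PSI+a+flip); print(flip,a,np.round(manip.inverse_kinematics(tcp(g,R),R.as_rotvec()),2) )
    for th in(-.25,0,.25):
        R=tool(PSI+np.pi/2+flip,th); q=manip.inverse_kinematics(tcp(W((0,0),.08),R),R.as_rotvec());print("pin",th,R.as_matrix()[:,2].round(2),None if q is None else np.round(q,2))
E
```

```text
0 -1.064650843716541 [ 0.18 -0.08  2.16 -0.    1.06  2.58]
0 0.13962634015954636 [ 0.18 -0.08  2.16 -0.    1.06  1.38]
pin -0.25 [ 0.06 -0.24 -0.97] [ 0.05  0.09  2.04 -0.3   0.98 -0.02]
pin 0 [ 0.  0. -1.] [-0.08  0.08  2.04 -0.    1.03 -0.31]
pin 0.25 [-0.06  0.24 -0.97] [-0.2   0.11  2.02  0.25  1.13 -0.55]
3.141592653589793 -1.064650843716541 [ 0.18 -0.08  2.16 -0.    1.06 -0.56]
3.141592653589793 0.13962634015954636 [ 0.18 -0.08  2.16 -0.    1.06 -1.76]
pin -0.25 [-0.06  0.24 -0.97] [-0.2   0.11  2.02  0.25  1.13  2.59]
pin 0 [ 0. -0. -1.] None
pin 0.25 [ 0.06 -0.24 -0.97] None
```

```bash
python3 - <<'E'
from h import *
from bench import manip as m
g=W((-.06,.13),.095); up=np.array([0,0,.1]); f=PSI+np.pi
a0=np.radians(-61); R=tool(f+a0); v=R.as_rotvec()
m.move_gripper(.5,force=25)
m.move_pose(tcp(g+up,R),v)
print(m.get_t(), m.move_linear(tcp(g,R),threshold=15), m.get_eef_pos(),m.get_force())
c=m.capture("side");cv2.imwrite("pics/side1.png",cv2.resize(c["img"][170:290,220:360],None,fx=5,fy=5,interpolation=2))
m.move_gripper(0.0,force=25); print(m.get_t(),m.get_opening()*94,m.get_finger_force(),m.get_force().round(1),m.get_torque().round(2))
if 8<m.get_opening()*94<18:
  for k in range(1,12):
    R=tool(f+a0+.11*k); m.move_pose(tcp(g,R),R.as_rotvec())
    print(round(.11*k,2),m.get_t(),m.get_force().round(1),m.get_torque().round(2))
    if abs(m.get_torque()[2])>.6 or np.linalg.norm(m.get_force())>25: break
c=m.capture("top");cv2.imwrite("pics/top1.png",c["img"])
E
```

```text
2.7 False [0.40457596 0.18632341 0.27576776] [ 1.52571307 -0.22209856  0.97776429]
4.2083 11.963869830434874 25.00405490398407 [ 7.9  8.5 -8.6] [ 1.29 -1.19 -0.05]
0.11 4.4583 [ 7.2  8.2 -7.4] [ 1.3  -1.19  0.11]
0.22 4.7083 [ 7.9  8.6 -7.5] [ 1.26 -1.17  0.01]
0.33 4.9583 [ 7.7  9.1 -7.5] [ 1.27 -1.16 -0.01]
0.44 5.2083 [ 7.9  8.1 -7.8] [ 1.32 -1.15  0.04]
0.55 5.4583 [ 6.5  9.  -7.6] [ 1.25 -1.2   0.02]
0.66 5.7083 [ 7.5  8.8 -7.1] [ 1.35 -1.11  0.08]
0.77 5.9583 [ 7.5  7.2 -7.1] [ 1.32 -1.1   0.02]
0.88 6.2083 [ 8.4  7.9 -7.9] [ 1.3  -1.12  0.05]
0.99 6.4583 [ 7.2  8.1 -7.1] [ 1.3  -1.11  0.04]
1.1 6.7083 [ 7.   8.2 -7.4] [ 1.34 -1.12  0.02]
1.21 6.9583 [ 5.1  6.7 -4.1] [ 1.21 -0.98 -0.52]
```

View pics/side1.png

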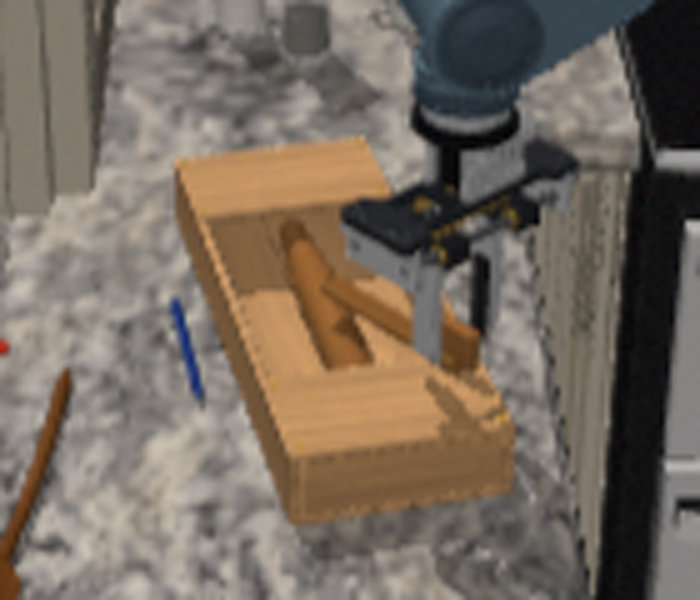

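The fingers straddle the wing grip (crop about 450,340). At 1.21 rad the torque rose to 0.5 N m, so the bar is at its stop. Next I'll release, lift and check.

```bash
python3 - <<'E'
from h import *
from bench import manip as m
m.move_gripper(.45)
p=m.get_eef_pos(); m.move_linear(p+[0,0,.09],feed=.2)
R=tool(PSI+np.pi/2); m.move_pose(tcp(W((0,.15),.22),R),R.as_rotvec())
print(m.get_t())
c=m.capture("side");np.savez("side2.npz",**c);cv2.imwrite("pics/side2.png",cv2.resize(c["img"][180:280,235:345],None,fx=6,fy=6,interpolation=2))
c=m.capture("top");np.savez("top2.npz",**c)
E
```

```text
9.8083
```

View pics/side2.png

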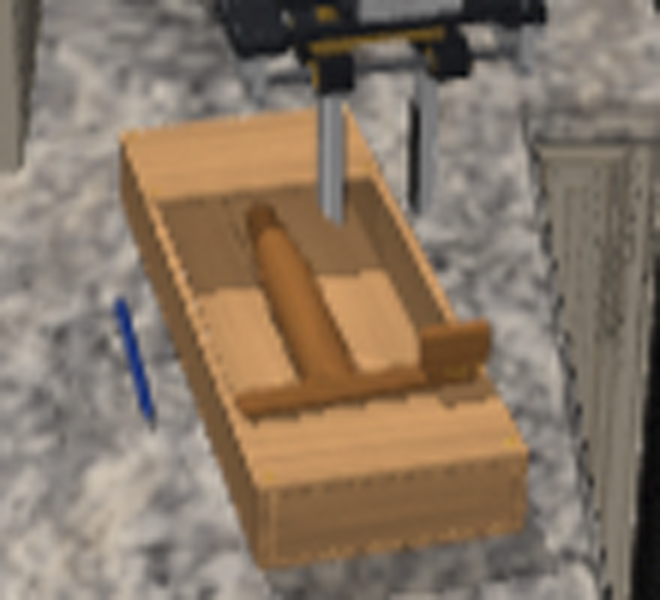

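```bash
cat > plan.py <<'E'
import numpy as np
# waypoints (centre y, centre z [mm], tilt deg), end b (-y) goes up
WP=[(0,24.5,0),(1,30,0),(43,33,0),(43,40,4),(42.5,47,8),(41,51.5,11),(34,54.5,12.5),(20,58,13),(-10,65.5,14),(-45,77,15.5),(-60,95,15.5),(-60,135,15.5),(-60,215,15.5)]
def clear(y,z,d):
    t=np.radians(d);s=np.linspace(-150,150,121);r=np.where(abs(s)<65,18,18-8*(abs(s)-65)/85)
    ax=np.c_[y+s*np.cos(t),z-s*np.sin(t)];n=np.array([np.sin(t),np.cos(t)])
    P=np.r_[ax+n*r[:,None],ax-n*r[:,None]];Y,Z=P.T
    def box(y0,y1,z0,z1):
        dy=np.maximum(np.maximum(y0-Y,Y-y1),0);dz=np.maximum(np.maximum(z0-Z,Z-z1),0);i=np.maximum(np.maximum(y0-Y,Y-y1),np.maximum(z0-Z,Z-z1))
        return np.where(i<0,i,np.hypot(dy,dz)).min()
    return [box(115,213,56,62),box(119,141,62,70),box(-213,-115,56,62),box(-213,213,-9,6),box(205,213,0,62)]
if __name__=="__main__":
    for a,b in zip(WP,WP[1:]):
        C=np.array([clear(*(np.array(a)+(np.array(b)-a)*k)) for k in np.linspace(0,1,11)]);print(b,C.min(0).round(1))
E
python3 plan.py; python3 - <<'E'
from h import *
c=np.load("side2.npz"); q=np.cos(PSI),np.sin(PSI);R=np.array([[q[0],-q[1]],[q[1],q[0]]])
for uv,z in(((260,203),.034),((247,222),.024),((277,216),.024),((250,255),.024),((302,255),.024),((290,355),.024),((352,355),.024),((378,181),.062),((158,203),.062),((240,405),.066),((490,375),.066)):
    print(uv,(R.T@(ray(c,np.array(uv)/6+[235,180],z)[:2]-BX)).round(4))
E
```

```text
(1, 30, 0) [12.6 18.9 12.7  0.5 54. ]
(43, 33, 0) [ 5.7 12.  12.7  6.  12. ]
(43, 40, 4) [ 3.5 10.1  8.7  9.  11.7]
(42.5, 47, 8) [ 1.6  8.3  7.5 10.2 11.7]
(41, 51.5, 11) [ 1.4  8.1  7.3  7.1 12.6]
(34, 54.5, 12.5) [ 1.3  8.1 10.8  6.3 14.8]
(20, 58, 13) [ 2.4  9.2 14.6  6.3 22.4]
(-10, 65.5, 14) [ 4.  11.  14.1  8.5 36.6]
(-45, 77, 15.5) [ 8.5 15.5 14.1 13.5 67. ]
(-60, 95, 15.5) [ 15.9  22.8  15.2  21.3 102.8]
(-60, 135, 15.5) [ 27.9  31.8  28.5  39.3 117.8]
(-60, 215, 15.5) [ 40.5  40.1  67.1  79.3 125.2]
(260, 203) [ 0.0005 -0.1344]
(247, 222) [ 0.0112 -0.128 ]
(277, 216) [-0.0107 -0.1308]
(250, 255) [ 0.0188 -0.0866]
(302, 255) [-0.0155 -0.0785]
(290, 355) [0.0208 0.035 ]
(352, 355) [-0.0179  0.0442]
(378, 181) [-0.0737 -0.0996]
(158, 203) [ 0.0776 -0.1062]
(240, 405) [0.0775 0.1382]
(490, 375) [-0.0784  0.143 ]
```

```bash
python3 - <<'E'
from h import *
for n in("top0","side0","side2"):
    c=np.load(n+".npz"); hsv=cv2.cvtColor(c["img"],cv2.COLOR_BGR2HSV).astype(np.float32); im=c["img"].astype(np.float32)
    for x in(-.04,.03,.045,.06):
        out=[]
        for lo,hi in((-.24,-.19),(-.14,-.085),(.085,.14),(.19,.24)):
            ys=np.arange(lo,hi,.001); uv=np.array([proj(c,W((x,y),.062)) for y in ys]).astype(np.float32)
            v=cv2.remap(im,uv[None,:,0].copy(),uv[None,:,1].copy(),cv2.INTER_LINEAR)[0]
            g=np.linalg.norm(v[6:]-v[:-6],axis=1); w=(g>.6*g.max())*g; out.append((round(float((ys[3:-3]*w).sum()/w.sum()),4),int(g.max())))
        print(n,x,out)
    for y in(-.17,-.15,.17,.19):
        out=[]
        for lo,hi in((-.11,-.06),(.06,.11)):
            xs=np.arange(lo,hi,.001); uv=np.array([proj(c,W((x,y),.062)) for x in xs]).astype(np.float32)
            v=cv2.remap(im,uv[None,:,0].copy(),uv[None,:,1].copy(),cv2.INTER_LINEAR)[0]
            g=np.linalg.norm(v[6:]-v[:-6],axis=1); w=(g>.6*g.max())*g; out.append((round(float((xs[3:-3]*w).sum()/w.sum()),4),int(g.max())))
        print(n,"y",y,out)
E
```

```text
top0 -0.04 [(-0.2196, 40), (-0.1164, 38), (0.1171, 38), (0.2141, 55)]
top0 0.03 [(-0.2125, 39), (-0.1164, 43), (0.1171, 17), (0.2153, 45)]
top0 0.045 [(-0.2126, 45), (-0.116, 48), (0.1256, 9), (0.214, 68)]
top0 0.06 [(-0.213, 40), (-0.1155, 63), (0.1145, 39), (0.2154, 54)]
top0 y -0.17 [(-0.0863, 77), (0.085, 33)]
top0 y -0.15 [(-0.0902, 72), (0.0915, 48)]
top0 y 0.17 [(-0.0888, 65), (0.0856, 43)]
top0 y 0.19 [(-0.084, 70), (0.0904, 40)]
side0 -0.04 [(-0.2173, 23), (-0.113, 42), (0.1181, 37), (0.215, 44)]
side0 0.03 [(-0.2126, 41), (-0.1135, 41), (0.1175, 60), (0.2139, 47)]
side0 0.045 [(-0.2167, 20), (-0.1137, 34), (0.1212, 11), (0.2141, 57)]
side0 0.06 [(-0.2094, 29), (-0.1133, 42), (0.1219, 9), (0.2146, 53)]
side0 y -0.17 [(-0.0784, 49), (0.0888, 83)]
side0 y -0.15 [(-0.0887, 49), (0.0903, 93)]
side0 y 0.17 [(-0.0731, 58), (0.0948, 115)]
side0 y 0.19 [(-0.0828, 51), (0.096, 120)]
side2 -0.04 [(-0.2189, 27), (-0.1267, 23), (0.1105, 50), (0.215, 45)]
side2 0.03 [(-0.2126, 43), (-0.1135, 41), (0.1257, 22), (0.2139, 47)]
side2 0.045 [(-0.2161, 20), (-0.1137, 33), (0.1145, 53), (0.2145, 55)]
side2 0.06 [(-0.2098, 30), (-0.1134, 41), (0.1187, 45), (0.2142, 53)]
side2 y -0.17 [(-0.0712, 72), (0.0888, 85)]
side2 y -0.15 [(-0.1061, 146), (0.0904, 94)]
side2 y 0.17 [(-0.0795, 67), (0.0951, 118)]
side2 y 0.19 [(-0.0828, 51), (0.096, 124)]
```

The box pose agrees to about 1 mm in both views. The bar lies across the cover (crop 240–490, 330–410) and the pin is free. Next step is to grasp it and start the slant.

```bash
sed -i 's/^BX=.*/BX=np.array([.492,.074]); PSI=.228/;' h.py
sed -i 's/(43,40,4),(42.5,47,8),(41,51.5,11),(34,54.5,12.5),(20,58,13),(-10,65.5,14)/(43,39,4),(42.5,45.5,8),(41,49.5,11),(34,52.5,12.5),(20,56,13),(-10,64.5,14)/' plan.py
cat >> h.py <<'E'
def pose(y,z,d,off=.0075):
    t=np.radians(d); R=tool(PSI+np.pi/2,-t)
    g=W((0,y/1e3+off*np.sin(t)),z/1e3+off*np.cos(t)); return tcp(g,R),R.as_rotvec()
E
python3 plan.py | sed -n 3,9p; python3 - <<'E'
from h import *
from plan import WP
from bench import manip as m
m.move_gripper(.7,force=40)
p,v=pose(0,130,0); m.move_pose(p,v)
p,v=pose(0,24.5,0); print(m.move_linear(p,feed=.12,threshold=12),m.get_eef_pos()-p,m.get_force().round(1))
m.move_gripper(0,force=40); print(m.get_t(),m.get_opening()*94,m.get_finger_force(),m.get_force().round(1))
if 30<m.get_opening()*94<40:
  for w in WP[1:6]:
    p,v=pose(*w); h=m.move_linear(p,attitude=v,feed=.06,threshold=25); print(w,h,m.get_t(),m.get_opening()*94,m.get_force().round(1),m.get_torque().round(2))
    if h: break
c=m.capture("side");cv2.imwrite("pics/side3.png",cv2.resize(c["img"][180:280,235:345],None,fx=6,fy=6,interpolation=2))
E
```

```text
(43, 39, 4) [ 4.5 11.1  8.8  9.  11.7]
(42.5, 45.5, 8) [ 3.   9.7  7.6  8.7 11.7]
(41, 49.5, 11) [ 3.   9.7  7.2  5.1 12.6]
(34, 52.5, 12.5) [ 3.3 10.   9.3  4.3 14.8]
(20, 56, 13) [ 4.2 11.1 12.7  4.3 22.4]
(-10, 64.5, 14) [ 6.  12.9 12.9  6.5 36.6]
(-45, 77, 15.5) [ 9.4 16.4 13.2 12.5 67. ]
False [0.00044154 0.00011387 0.00078168] [-0.2 -0.3 -0.2]
12.825 35.090511864671946 40.00007450580597 [ 4.1  0.6 -0.4]
(1, 30, 0) False 13.075 34.809761462670366 [-0.5 -0.2 -1.4] [-0.06  0.06 -0.01]
(43, 33, 0) False 13.925 34.90510229320841 [ 0.2  0.6 -1. ] [-0.09  0.06 -0.07]
(43, 39, 4) False 14.3083 35.03928078614398 [-0.6  1.1 -1.2] [-0.06  0.07 -0.01]
(42.5, 45.5, 8) False 14.6833 34.7051867691695 [ 0.4  0.3 -1.1] [-0.01  0.1  -0.02]
(41, 49.5, 11) False 14.975 34.96627207664475 [-0.4 -0.2 -1. ] [0.03 0.07 0.04]
```

View pics/side3.png

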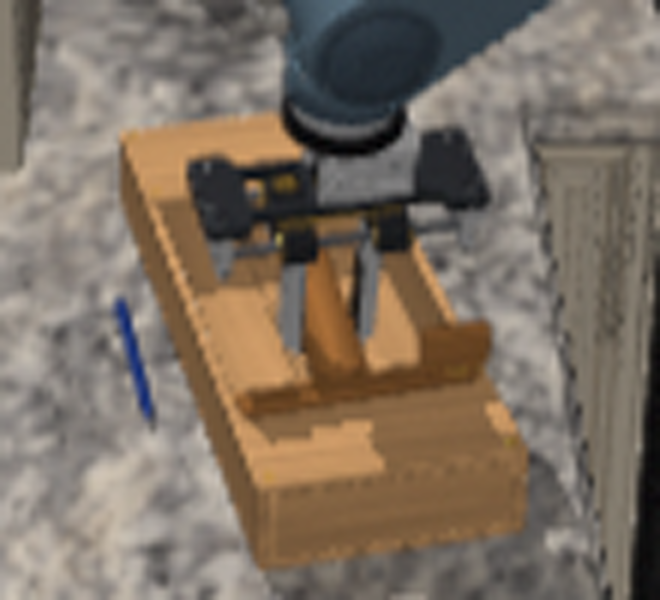

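The pin is held between the fingers (crop about 330,310), slanted, with only its own weight on the tool. I'll continue drawing it out.

```bash
python3 - <<'E'
from h import *
from plan import WP
from bench import manip as m
for w in WP[6:]:
    p,v=pose(*w); h=m.move_linear(p,attitude=v,feed=.08,threshold=25); print(w,h,m.get_t(),round(m.get_opening()*94,1),m.get_force().round(1))
    if h: break
m.dwell(.5); print(m.get_t(),m.get_finger_force(),m.get_eef_pos()-p,abs(m.get_dq()).max())
c=m.capture("side");cv2.imwrite("pics/side4.png",c["img"][60:400,130:430].repeat(1,0)) ; np.savez("side4.npz",**c)
E
```

```text
(34, 52.5, 12.5) False 15.275 34.8 [-0.5 -0.1 -1.6]
(20, 56, 13) False 15.5833 34.7 [ 0.1  0.  -2.2]
(-10, 64.5, 14) False 16.0833 34.8 [ 0.5  0.2 -2. ]
(-45, 77, 15.5) False 16.6333 34.9 [-0.6 -0.8 -1.6]
(-60, 95, 15.5) False 17.075 35.1 [-0.4  0.1 -1.1]
(-60, 135, 15.5) False 17.725 34.8 [-1.   0.4 -1.5]
(-60, 215, 15.5) False 18.875 35.0 [ 0.4  0.3 -0.8]
19.375 39.998735189437866 [ 1.27643489e-05 -1.49612710e-05 -3.60114278e-05] 0.0020732609379006573
```

View pics/side4.png

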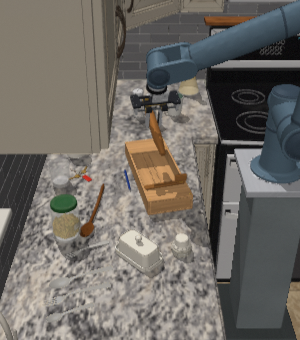

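The pin hangs clear from the gripper (crop 155,110 to 161,155), the bar is still across the cover, and the bystanders haven't moved. I'll check the lower end against its predicted pixel, then hand in.

```bash
python3 - <<'E'
from h import *
from bench import manip as m
c=np.load("side4.npz"); u=proj(c,W((0,.0845),.175)); print(u-[130,60])
if np.linalg.norm(u-[291,214])<12: m.job_done(); print("done",m.get_t())
E
```

```text
[162.40782727 151.79954365]
the job is handed in; nothing more can be done
the job is handed in; nothing more can be done
```

The swivel bar is turned to its stop on the end cover. The rolling pin was drawn out on a slant, and the gripper is holding it still with its lowest end about 10 cm above the top of the box (computed from the arm pose and matched in the side image). The job was handed in at about 19 s.

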